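# Open the two-leaf mineral showcase for trading

### The job

Open the showcase on the stall for the day: unlatch and raise the leaf with the black T-handle, then draw back the bolt that holds the other, overlapped leaf and raise that one too. Leave both leaves folded right back against their stops, the handle and everything let go, and do not disturb the goods standing around the case.

Things in the scene. Friction and masses are not known exactly. Their poses are not given: they have to be found in the camera images.
- case: Low wooden display case fixed on the table, 260 mm deep (its x), 390 wide (its y), walls 120 high, 10 thick, open top closed by two glazed leaves that meet over the line y = 0: A on the right (-y), B on the left (+y). Origin: centre of the underside; x points away from the robot side, y left, z up. Stones inside reach 55 mm above the table at most; above them only bolt and cam are in the way.
- leaf_a (a joint): Opening angle of leaf A (right), the latched one: 0 shut, 2.1 rad on its stop, leaning outwards. Leaf 260 x 194 mm, 14 thick, 0.3 kg, hinged on the case's right rim. A dark lap strip on it reaches 16 mm past its meeting edge over leaf B, 5 mm proud, so B cannot rise before A. A stiff hinge holds the leaf at any angle; raising it at the edge takes 4 to 7 N.
- leaf_b (a joint): Opening angle of leaf B (left), the overlapped one: 0 shut, 2.1 rad on its stop, leaning outwards. Same size and stiff hinge as leaf A, mirrored, hinged on the left rim. No handle: it is raised by fingers under its meeting edge, from A's half, after its bolt is drawn back.
- handle (a joint): Angle of the T-handle on leaf A: 0 latched (bar along case y, a cam reaching 42 mm from the axis, under leaf B), turning clockwise seen from above up to 1.5 rad (bar along case x); the cam is clear of B above 1.2 rad. Starts between 0 and 0.2; stays where it is left. Turning takes about 0.12 Nm. The shut leaf is 120 to 134 mm above the table.
- handle_grip (a point): Centre of the bar of the black T-handle: the bar is 66 mm long, 14 mm wide, 18 mm high, its centre 40 mm above the top of leaf A, in the middle of the leaf's length and 26 mm in from its meeting edge, on a 7 mm radius stem.
- a_hinge (a point): Middle of leaf A's hinge line, on the rim of the case's right wall, 120 mm above the table; the line runs along the case's x.
- b_hinge (a point): Middle of leaf B's hinge line, on the rim of the left wall, 120 mm above the table; the line runs along the case's x.
- a_edge (a point): Middle of the lower meeting edge of leaf A (194 mm from its hinge); moves with the leaf.
- b_edge (a point): Middle of the lower meeting edge of leaf B (194 mm from its hinge); moves with the leaf.
- amethyst: Bystander: loose amethyst cluster, about 96 mm wide, 80 mm high, on the table to the left. Origin under its centre. Leave alone.
- stone_tray: Bystander: cardboard tray with stones, 130 x 100 x 30 mm, to the right. Origin under its centre. Leave alone.
- card_stand: Bystander: blank white card in a black foot, 90 mm wide, 55 mm high, to the right. Origin under its centre. Leave alone.
- keeper (a point): Keeper at the front wall's inside, on the case's middle line, 120 mm up: a steel slide bolt, radius 5 mm, under leaf B's meeting edge is shot (along case x) below it and holds B shut. A brass tab, 10 mm thick along x, sticks out of the bolt into A's half, case y 0 to -35 mm, 86 to 116 mm above the table; to be reached from above once A is open.
- front_top (a point): Top outer edge of the case's front (robot side) wall, on the middle line. The bolt tab's face towards the robot starts somewhere 72 to 90 mm behind this wall face (not measured: see or feel). Pushed to case +x against 4 to 6 N it slides to a hard stop 122 mm behind it and stays where left; B is free once the tab is within 15 mm of that stop.

How it is judged:
By the outcome, as a careful person would: the job done as asked, in the order asked, and still so for the second after the job is handed in, with the robot touching nothing.
It also fails if it takes over 72 s, if anything falls off the work surface, if the arm or the gripper's body presses on something with over 40 N, if the wrist force passes 120 N, or if a joint passes its speed limit or range.

### The arm

A 6-joint arm with a two-finger parallel gripper is mounted at the origin on the work surface. World frame = base frame: x ahead of the robot, y to its left, z up, the work surface at z = 0. Lengths are in m, angles in rad, forces in N, time in s.
With the tool pointing down it reaches from about 0.2 to 0.875 m from the base axis. Payload 3.4 kg.
Tool frame: the origin (TCP) lies at the very end of the fingers, on their centre line; the grasp point (between the pads) lies arm.pinch_z behind it (arm.pinch_z is the distance from the TCP to the grasp point, in m); x points along the fingers, y is the direction in which the jaws open and shut, and the axes are right-handed (so a half turn about x gives the same grasp; the last joint's range is limited). The gripper opens to 94 mm and grips with 3 to 60 N. Pads are 16 mm wide; open, the fingers measure 119 mm over their backs; the gripper's body (75 mm by 177 mm) begins 78 mm behind the grasp point.
Start: joints at [-1.365, 0.276, 1.505, -0, 1.361, -0.121], TCP at [0.185, -0.545, 0.205] pointing down, gripper open.
Joint ranges: [-2.89, 2.89], [-0.75, 2.08], [0.22, 2.7], [-1.18, 4.32], [0.11, 2.71], [-2.7, 2.7]. Speed limits (rad/s): [2.57, 2.57, 3.14, 3.14, 3.14, 3.14].

### API

Orientations are given as a 3x3 rotation matrix whose columns are the frame's x, y, z axes.
In Python, from rig import arm gives the robot as it stands. The module is installed in compiled form; this text tells all that it offers.
- The arm moves only by the tool jog_arm, never from a script. Its argument "increments" is one flat list of numbers, 7 for each row, row after row: the finger opening in m, from 0 to 0.094, then the shift along the tool's x, y, z in m, then the turn, a rotation vector about the tool's x, y, z in degrees. In form: [gripper, dx, dy, dz, rx, ry, rz, gripper, dx, dy, dz, rx, ry, rz, ...]. A call has 1 to 20 rows; each row is the pose to reach, as a shift and turn from the pose commanded when the call began, along the tool's axes at that moment; what a row does not reach only later rows make up. A row lasts 1/10 s, in which the tool goes at most 50 mm and 8.59 degrees, less where a joint would pass 70% of its speed; a pose out of reach is approached as far as the arm can. A call with a gripper value outside its range is refused whole. The fingers move at their own pace and stop on an object; "grip_force" is the grip in N (left out, the last holds). Time passes only in rows, so rows that repeat a pose let the fingers close. It gives the time, the measured TCP pose, the force and the opening at its end, in the units of the state.
- arm.read_state(): the state, without advancing time (a new reading comes with each control period).
- arm.read_camera(name): name is "scene" or "top" or "wrist"; returns (picture, depth): 384x512x3 uint8, red, green, blue; 384x512 float32, m along the optical axis (not along the pixel's ray), 0 where there is no reading.
- arm.camera_info(name): a dict with "fx", "fy", "cx", "cy" (pixels), "extrinsics" (4x4, takes a point from camera to world coordinates). Camera axes: x right, y up, looking along -z (the intrinsics and any distortion apply to the point x, -y, -z); pixel columns grow to the right and rows downward; lengths in m; the calibration is good to about 2 mm. A picture is of the moment at which its call begins: read the wrist's pose just before it. camera_info takes no time and is no camera call; for the wrist camera it gives the pose at the moment of the call.
- arm.job_done(): hands the job in, once; it reports no verdict.
The state is a dict: "clock": time; "joints": joint angles; "joint_vel": joint speeds; "joint_efforts": joint torques, N m; "eef_pos": TCP position; "ee_rot": TCP orientation; "ft_force": force on the tool from outside, world axes, zero at the start; "ft_torque": the same for the moment, N m; "grip_width": opening from 0.0 (shut) to 1.0 (fully open).
Only numpy, scipy, OpenCV 4.12 (cv2) and the standard library are available. Lean on these libraries where they do the work, as an engineer would, in place of code of your own. Each camera call takes 0.05 s, during which the arm holds its last target. There are 200 camera calls.

## Working session

There is one attempt and no reset: what is moved stays moved. The work goes in short steps, Python scripts to look and compute and a tool call to move; the robot and the scene stay as the last step left them, time stands still between calls to the robot, and variables do not carry over. Pictures are saved under pics/ and viewed, on a budget of 10 in all, crops included, one or two more only if the job needs it, and the job is handed in when it is done.

Besides the shell and the picture viewer there is one more tool, called by a JSON object that holds its "method" and its "body", one argument or row to a line. jog_arm: Moves the arm, as the interface text tells. Its arguments: {"type":"object","properties":{"increments":{"type":"array"},"grip_force":{"type":"number"}},"required":["increments"]}

```bash
mkdir -p pics
python3 - <<'E'
from rig import arm
import cv2,numpy as np
s=arm.read_state(); print(s['clock'],s['eef_pos'],s['ee_rot'],arm.pinch_z,s['ft_force'])
ims=[]
for n in ['scene','top']:
    p,d=arm.read_camera(n); i=arm.camera_info(n); np.savez(f'pics/{n}0.npz',p=p,d=d,**i)
    print(n,i)
    cv2.imwrite(f'pics/{n}0.png',p[:,:,::-1])
E
```

```text
0.0 [ 0.18443969 -0.54400947  0.20461782] [[-4.00518858e-04  3.21003471e-01 -9.47077933e-01]
 [ 1.77903797e-03 -9.47076282e-01 -3.21003663e-01]
 [-9.99998337e-01 -1.81345562e-03 -1.91755452e-04]] 0.0188 [ 0.98334977  0.27819809 -0.63337271]
scene {'fx': 375.1112960440327, 'fy': 375.1112960440327, 'cx': 256.7700865221306, 'cy': 191.259534752852, 'extrinsics': array([[ 0.69271282, -0.54824247,  0.46859272,  1.05350412],
       [ 0.72119748,  0.52223144, -0.45513571, -0.50989303],
       [ 0.00481087,  0.65322623,  0.75714751,  0.95526858],
       [ 0.        ,  0.        ,  0.        ,  1.        ]])}
top {'fx': 395.9005214974023, 'fy': 395.9005214974023, 'cx': 255.72602091028477, 'cy': 195.7036481294413, 'extrinsics': array([[ 0.00805898,  0.99515892, -0.09794778,  0.3967612 ],
       [-0.99996059,  0.00765523, -0.00449721,  0.00158664],
       [-0.00372562,  0.09798016,  0.99518139,  1.30069763],
       [ 0.        ,  0.        ,  0.        ,  1.        ]])}
```

View pics/top0.png

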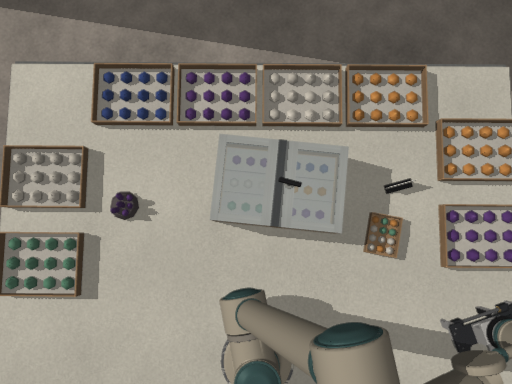

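View pics/scene0.png

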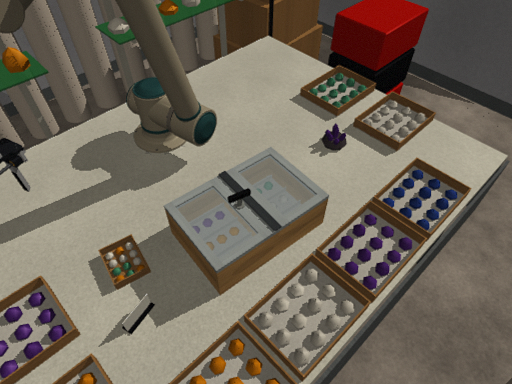

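The top view shows the case centred at about (280,184), slightly yawed, with the handle at (290,182), the tray at (383,235), the card at (398,186) and the amethyst at (124,205). The scene view shows the handle at (239,196). Next I'll measure the positions.

```bash
cat > h.py <<'E'
import numpy as np,cv2
def cloud(z):
    d=z['d'];v,u=np.mgrid[:d.shape[0],:d.shape[1]];E=z['extrinsics']
    P=np.stack([(u-z['cx'])/z['fx']*d,-(v-z['cy'])/z['fy']*d,-d],-1)
    return P@E[:3,:3].T+E[:3,3]
def ray(z,uv,h):
    E=z['extrinsics'];r=E[:3,:3]@np.array([(uv[0]-z['cx'])/z['fx'],-(uv[1]-z['cy'])/z['fy'],-1]);o=E[:3,3]
    return o+r*(h-o[2])/r[2]
def ld(n): return dict(np.load(f'pics/{n}.npz'))
E
python3 - <<'E'
from h import *
for n in ['top0','scene0']:
    z=ld(n);P=cloud(z);ok=z['d']>0
    R=(abs(P[...,0]-.45)<.25)&(abs(P[...,1])<.3)&ok&(P[...,2]<.25)
    m=R&(P[...,2]>.115)&(P[...,2]<.15)
    rc=cv2.minAreaRect(P[m][:,:2].astype(np.float32)); print(n,'leaf',m.sum(),rc,np.median(P[m][:,2]));print(cv2.boxPoints(rc))
    for c in [(218,136)] if 0 else []: pass
    g=z['p'].max(-1)<45
    hm=R&g&(P[...,2]>.16)
    print('handle',hm.sum(),P[hm].mean(0),np.percentile(P[hm][:,2],[5,50,95]),cv2.minAreaRect(P[hm][:,:2].astype(np.float32)))
    print('handle colour px',np.argwhere(hm)[:,::-1].mean(0))
z=ld('top0');P=cloud(z)
for nm,(u0,u1,v0,v1) in dict(am=(108,142,188,222),tray=(362,406,210,260),card=(382,416,174,198)).items():
    q=P[v0:v1,u0:u1].reshape(-1,3);q=q[q[:,2]>.012];print(nm,q.min(0),q.max(0))
E
```

```text
top0 leaf 11347 ((0.4408227503299713, -0.051959455013275146), (0.39027538895606995, 0.4858126938343048), 84.5689697265625) 0.13264963007433628
[[ 0.18053755 -0.22323069]
 [ 0.6641694  -0.26921162]
 [ 0.701108    0.11931178]
 [ 0.21747613  0.16529271]]
handle 112 [ 0.5171813  -0.07825559  0.18120033] [0.16602269 0.18306264 0.18694007] ((0.3921566605567932, -0.05117761343717575), (0.06281454861164093, 0.3360961079597473), 76.30266571044922)
handle colour px [285.58035714 192.47321429]
scene0 leaf 10705 ((0.4398328959941864, -0.05043348670005798), (0.39196324348449707, 0.4875324070453644), 84.7741928100586) 0.1336390614192854
[[ 0.17922968 -0.223398  ]
 [ 0.6647357  -0.267803  ]
 [ 0.7004361   0.12253103]
 [ 0.21493012  0.16693604]]
handle 296 [ 0.39793727 -0.03645795  0.18207872] [0.16211425 0.18371353 0.20540012] ((0.38263383507728577, -0.013836577534675598), (0.11345167458057404, 0.379165917634964), 73.59961700439453)
handle colour px [219.17567568 160.21959459]
am [0.3967612  0.00158664 0.01206629] [0.53245917 0.48266781 1.30069763]
tray [ 0.32973306 -0.46196238  0.01200837] [0.47251172 0.00158664 1.30069763]
card [ 0.3967612  -0.49694832  0.01232965] [0.58236481 0.00158664 1.30069763]
```

Run:
```python
from h import *
seed={'top0':((282,205),(290,182)),'scene0':((210,205),(239,196))}
for n in ['top0','scene0']:
    z=ld(n);P=cloud(z);ok=z['d']>0
    m=(ok&(P[...,2]>.122)&(P[...,2]<.142)).astype(np.uint8)
    k,l,st,_=cv2.connectedComponentsWithStats(m)
    b=1+np.argmax([np.hypot(*(P[l==i][:,:2].mean(0)-[.45,-.05]))<.1 and st[i,4] for i in range(1,k)])
    q=P[l==b];rc=cv2.minAreaRect(q[:,:2].astype(np.float32));print(n,st[b,4],rc,np.median(q[:,2]));print(cv2.boxPoints(rc).round(4).tolist())
    g=ok&(P[...,2]>.155)&(P[...,2]<.2)&(np.hypot(P[...,0]-.46,P[...,1]+.085)<.07)
    q=P[g];rc=cv2.minAreaRect(q[:,:2].astype(np.float32));print('handle',g.sum(),q.mean(0),q[:,2].max(),rc,np.argwhere(g)[:,::-1].mean(0))
z=ld('top0');P=cloud(z);ok=z['d']>0
for nm,(u0,u1,v0,v1) in dict(am=(108,142,188,222),tray=(362,406,210,260),card=(382,416,174,198)).items():
    q=P[v0:v1,u0:u1][ok[v0:v1,u0:u1]];q=q[q[:,2]>.012];print(nm,q.min(0),q.max(0))
```

```text
top0 11157 ((0.5526159405708313, -0.06259004771709442), (0.3902793526649475, 0.2612247169017792), 84.57151794433594) 0.13259283078007744
[[0.4041000008583069, -0.24449999630451202], [0.6642000079154968, -0.26919999718666077], [0.7010999917984009, 0.1193000003695488], [0.44110000133514404, 0.14399999380111694]]<stdin>:10: RuntimeWarning: Mean of empty slice.
  ret = um.true_divide(
Traceback (most recent call last):
ValueError: zero-size array to reduction operation maximum which has no identity
```

Run:
```python
from h import *
c=np.array([.5526,-.0626]);a=np.radians(-5.43);R=np.array([[np.cos(a),-np.sin(a)],[np.sin(a),np.cos(a)]])
print('exp handle',c+R@[0,-.026])
for n in ['top0','scene0']:
    z=ld(n);P=cloud(z);ok=z['d']>0
    m=(ok&(P[...,2]>.122)&(P[...,2]<.142)&(np.hypot(P[...,0]-.55,P[...,1]+.06)<.26))
    q=P[m];rc=cv2.minAreaRect(q[:,:2].astype(np.float32));print(n,m.sum(),rc,np.median(q[:,2]))
    g=ok&(P[...,2]>.155)&(P[...,2]<.2)&(np.hypot(P[...,0]-.55,P[...,1]+.088)<.08)
    q=P[g];rc=cv2.minAreaRect(q[:,:2].astype(np.float32));print('handle',g.sum(),q.mean(0),np.percentile(q[:,2],[5,50,95]),rc,np.argwhere(g)[:,::-1].mean(0))
    print(np.round((cv2.boxPoints(rc)-c)@R,4).tolist())
z=ld('top0');P=cloud(z);ok=z['d']>0
for nm,(u0,u1,v0,v1) in dict(am=(108,142,188,222),tray=(362,406,210,260),card=(382,416,174,198)).items():
    q=P[v0:v1,u0:u1][ok[v0:v1,u0:u1]];q=q[q[:,2]>.012];print(nm,q.min(0),q.max(0), (q[:,:2].mean(0)-c)@R)
```

```text
exp handle [ 0.55013963 -0.08848333]
top0 11157 ((0.5526159405708313, -0.06259004771709442), (0.3902793526649475, 0.2612247169017792), 84.57151794433594) 0.13259283078007744
handle 124 [ 0.54847995 -0.08845822  0.18270337] [0.17526218 0.18337662 0.1869628 ] ((0.5494797229766846, -0.08889274299144745), (0.06416264176368713, 0.014710906893014908), 75.14299011230469) [289.25       181.38709677]
[[-0.0131, -0.0569], [0.0014, -0.0593], [0.0119, 0.004], [-0.0026, 0.0064]]
scene0 10023 ((0.5509902238845825, -0.06059427559375763), (0.3919106721878052, 0.26435407996177673), 84.74517822265625) 0.1336361284399049
handle 184 [ 0.55171318 -0.09016777  0.17991255] [0.16414649 0.18330549 0.18715228] ((0.5497350692749023, -0.08841864764690399), (0.06540115922689438, 0.01606934145092964), 73.9629898071289) [238.73369565 195.77717391]
[[-0.0143, -0.0566], [0.0015, -0.0596], [0.0135, 0.0047], [-0.0023, 0.0076]]
am [0.44387664 0.39055818 0.01206629] [0.53245917 0.48266781 0.07982484] [-0.11052205  0.48375505]
tray [ 0.32973306 -0.46196238  0.01200837] [ 0.47251172 -0.34100268  0.03808435] [-0.1166708 -0.3523272]
card [ 0.54552063 -0.49694832  0.01232965] [ 0.58236481 -0.41610641  0.06031243] [ 0.04698838 -0.38928825]
```

```bash
cat >> h.py <<'E'
import json,os
from scipy.spatial.transform import Rotation as Ro, Slerp
C=np.array([.5512,-.0620,0]);YAW=-5.4
RC=Ro.from_euler('z',YAW,degrees=True).as_matrix()
w=lambda p: C+RC@np.asarray(p,float)          # case -> world
def tool(jaw,tilt=0):
    """case frame: pointing down, jaw at angle 'jaw' deg, then rotated 'tilt' deg about case x; returned in world"""
    j=np.radians(jaw);y=np.array([np.cos(j),np.sin(j),0]);x=np.array([0,0,-1.])
    return RC@Ro.from_euler('x',tilt,degrees=True).as_matrix()@np.column_stack([x,y,np.cross(x,y)])
def cmd(s=None):
    return np.load('cmd.npz') if s is None else dict(p=s['eef_pos'],R=s['ee_rot'])
def plan(c,T,v=.045,a=8):
    """T: list of (grip,pos,R,hold rows); prints rows from pose c, saves final commanded pose"""
    p0,R0=c['p'],c['R'];p,R=p0,R0;rows=[]
    for g,q,Q,h in T:
        n=max(1,int(np.ceil(max(np.linalg.norm(q-p)/v,np.degrees(Ro.from_matrix(R.T@Q).magnitude())/a))))
        S=Slerp([0,1],Ro.from_matrix([R,Q]))
        for k in [*range(1,n+1)]+[n]*h:
            f=k/n;X=R0.T@(p+f*(q-p)-p0);r=Ro.from_matrix(R0.T@S(f).as_matrix()).as_rotvec(degrees=True)
            rows.append([g,*np.round(X,3),*np.round(r,1)])
        p,R=q,Q
    np.savez('cmd.npz',p=p,R=R)
    for i in range(0,len(rows),20): print(len(rows[i:i+20]),', '.join(f'{x+0:g}' for r in rows[i:i+20] for x in r))
E
python3 - <<'E'
from h import *
from rig import arm
hp=np.array([.5497,-.0887,0]); print(w([0,-.026,0]))
Q=tool(-14.9+5.4)
plan(cmd(dict(eef_pos=np.array([.185,-.545,.205]),ee_rot=arm.read_state()['ee_rot'])),[(.05,hp+[0,0,.24],Q,2),(.05,hp+[0,0,.156],Q,2)])
E
```

```text
[ 0.54875318 -0.08788461  0.        ]
20 0.05, -0.002, -0.023, -0.035, -4, 0, 0, 0.05, -0.005, -0.045, -0.07, -8.1, 0, 0, 0.05, -0.007, -0.068, -0.105, -12.1, 0, 0, 0.05, -0.01, -0.09, -0.141, -16.1, 0, 0, 0.05, -0.012, -0.113, -0.176, -20.1, 0, 0, 0.05, -0.015, -0.135, -0.211, -24.2, 0, 0, 0.05, -0.017, -0.158, -0.246, -28.2, 0, 0, 0.05, -0.02, -0.18, -0.281, -32.2, 0, 0, 0.05, -0.022, -0.203, -0.316, -36.2, 0, 0, 0.05, -0.025, -0.225, -0.351, -40.3, 0, 0.1, 0.05, -0.027, -0.248, -0.386, -44.3, 0, 0.1, 0.05, -0.03, -0.27, -0.422, -48.3, 0, 0.1, 0.05, -0.032, -0.293, -0.457, -52.4, 0, 0.1, 0.05, -0.034, -0.315, -0.492, -56.4, -0.1, 0.1, 0.05, -0.034, -0.315, -0.492, -56.4, -0.1, 0.1, 0.05, -0.034, -0.315, -0.492, -56.4, -0.1, 0.1, 0.05, 0.008, -0.315, -0.492, -56.4, -0.1, 0.1, 0.05, 0.05, -0.315, -0.492, -56.4, -0.1, 0.1, 0.05, 0.05, -0.315, -0.492, -56.4, -0.1, 0.1, 0.05, 0.05, -0.315, -0.492, -56.4, -0.1, 0.1
```

{"method": "jog_arm", "body": {
  "increments": [0.05,-0.005,-0.045,-0.07,-8.1,0,0,0.05,-0.007,-0.068,-0.105,-12.1,0,0,0.05,-0.01,-0.09,-0.141,-16.1,0,0,0.05,-0.012,-0.113,-0.176,-20.1,0,0,0.05,-0.015,-0.135,-0.211,-24.2,0,0,0.05,-0.017,-0.158,-0.246,-28.2,0,0,0.05,-0.02,-0.18,-0.281,-32.2,0,0,0.05,-0.022,-0.203,-0.316,-36.2,0,0,0.05,-0.025,-0.225,-0.351,-40.3,0,0.1,0.05,-0.027,-0.248,-0.386,-44.3,0,0.1,0.05,-0.03,-0.27,-0.422,-48.3,0,0.1,0.05,-0.032,-0.293,-0.457,-52.4,0,0.1,0.05,-0.034,-0.315,-0.492,-56.4,-0.1,0.1,0.05,-0.034,-0.315,-0.492,-56.4,-0.1,0.1,0.05,-0.034,-0.315,-0.492,-56.4,-0.1,0.1]
}}

```text
clock: 1.6
eef_pos: [0.5493, -0.0877, 0.2388]
ee_rot: [[-0.002, 0.967, -0.255], [-0.003, -0.255, -0.967], [-1.0, -0.001, 0.003]]
ft_force: [-0.3, 0.4, 0.1]
grip_width: 0.528
```

Run:
```python
from h import *
from rig import arm
s=arm.read_state();print(s['clock'],s['joints'],s['eef_pos'],s['ee_rot'].round(3))
p,d=arm.read_camera('wrist'); i=arm.camera_info('wrist'); z=dict(p=p,d=d,**i); np.savez('pics/w1.npz',**z)
cv2.imwrite('pics/w1.png',p[:,:,::-1])
P=cloud(z);g=(d>0)&(P[...,2]>.16)&(P[...,2]<.2)&(np.hypot(P[...,0]-.5497,P[...,1]+.0887)<.07)
q=P[g];print(g.sum(),np.percentile(q[:,2],[5,50,95]) if g.any() else '',cv2.minAreaRect(q[:,:2].astype(np.float32)) if g.any() else '')
```

```text
1.6 [-0.28131395  0.2313427   1.48446691 -0.00307157  1.42659403 -0.02284185] [ 0.54925462 -0.08771762  0.23877401] [[-0.002  0.967 -0.255]
 [-0.003 -0.255 -0.967]
 [-1.    -0.001  0.003]]
1510 [0.1804578  0.18294418 0.18412828] ((0.5481361746788025, -0.08897075057029724), (0.0659080371260643, 0.013914715498685837), 75.24757385253906)
```

View pics/w1.png

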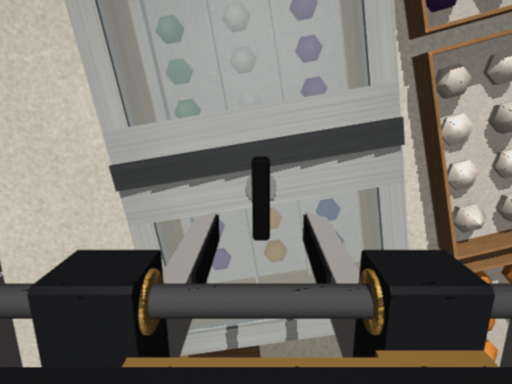

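The wrist view shows the black bar at (261,198), centred and aligned between the fingers; its measured centre is (0.548, -0.089). Next I descend, grip and turn.

Run:
```python
from h import *
c=cmd();hp=np.array([.549,-.0888,0]);Q=c['R'];Q2=tool(-9.5-74)
plan(c,[(.05,hp+[0,0,.156],Q,1),(0.0,hp+[0,0,.156],Q,4),(0.,hp+[0,0,.156],Q2,2)])
```

```text
19 0.05, 0, -0.001, 0, 0, 0, 0, 0.05, 0, -0.001, 0, 0, 0, 0, 0, 0, -0.001, 0, 0, 0, 0, 0, 0, -0.001, 0, 0, 0, 0, 0, 0, -0.001, 0, 0, 0, 0, 0, 0, -0.001, 0, 0, 0, 0, 0, 0, -0.001, 0, 0, 0, 0, 0, 0, -0.001, 0, 7.4, 0, 0, 0, 0, -0.001, 0, 14.8, 0, 0, 0, 0, -0.001, 0, 22.2, 0, 0, 0, 0, -0.001, 0, 29.6, 0, 0, 0, 0, -0.001, 0, 37, 0, 0, 0, 0, -0.001, 0, 44.4, 0, 0, 0, 0, -0.001, 0, 51.8, 0, 0, 0, 0, -0.001, 0, 59.2, 0, 0, 0, 0, -0.001, 0, 66.6, 0, 0, 0, 0, -0.001, 0, 74, 0, 0, 0, 0, -0.001, 0, 74, 0, 0, 0, 0, -0.001, 0, 74, 0, 0
```

{"method": "jog_arm", "body": {
  "increments": [0.05,0.042,-0.001,0,0,0,0,0.05,0.084,-0.001,0,0,0,0,0.05,0.084,-0.001,0,0,0,0,0,0.084,-0.001,0,0,0,0,0,0.084,-0.001,0,0,0,0,0,0.084,-0.001,0,0,0,0,0,0.084,-0.001,0,0,0,0,0,0.084,-0.001,0,0,0,0,0,0.084,-0.001,0,7.4,0,0,0,0.084,-0.001,0,14.8,0,0,0,0.084,-0.001,0,22.2,0,0,0,0.084,-0.001,0,29.6,0,0,0,0.084,-0.001,0,37,0,0,0,0.084,-0.001,0,44.4,0,0,0,0.084,-0.001,0,51.8,0,0,0,0.084,-0.001,0,59.2,0,0,0,0.084,-0.001,0,66.6,0,0,0,0.084,-0.001,0,74,0,0,0,0.084,-0.001,0,74,0,0,0,0.084,-0.001,0,74,0,0],
  "grip_force": 40
}}

```text
clock: 3.65
eef_pos: [0.549, -0.0886, 0.1565]
ee_rot: [[0.002, 0.022, -1.0], [-0.003, -1.0, -0.022], [-1.0, 0.003, -0.002]]
ft_force: [-0.5, -0.5, 5.2]
grip_width: 0.145
```

Run:
```python
from h import *
from rig import arm
s=arm.read_state();print(s['clock'],s['joints'].round(2),s['eef_pos'],s['ft_torque'])
p,d=arm.read_camera('wrist'); z=dict(p=p,d=d,**arm.camera_info('wrist'))
P=cloud(z);g=(d>0)&(P[...,2]>.165)&(P[...,2]<.19)&(np.hypot(P[...,0]-.549,P[...,1]+.0888)<.045)&(p.max(-1)<60)
q=P[g];rc=cv2.minAreaRect(q[:,:2].astype(np.float32));print(g.sum(),rc)
c=cmd();H=w([0,-.195,.12]);T=[]
for th in range(7,22,7):
    D=RC@Ro.from_euler('x',th,degrees=True).as_matrix()@RC.T
    T.append((0.,H+D@(c['p']-H),D@c['R'],0))
plan(c,T)
for th in range(27,52,6):
    D=RC@Ro.from_euler('x',th,degrees=True).as_matrix()@RC.T
    T.append((0.,H+D@(c['p']-H),D@c['R'],0))
plan(c,T)
```

```text
3.65 [-0.28  0.28  1.63 -0.    1.23  1.27] [ 0.54903815 -0.08858682  0.15647661] [-0.07146721  0.17475479 -0.14970096]
2826 ((0.5546658635139465, -0.08840487897396088), (0.054811395704746246, 0.016660191118717194), 1.096247673034668)
3 0, -0.02, 0.006, 0.001, 0, 0.8, -7, 0, -0.04, 0.014, 0.002, 0, 1.6, -13.9, 0, -0.058, 0.024, 0.003, 0, 2.4, -20.9
8 0, -0.02, 0.006, 0.001, 0, 0.8, -7, 0, -0.04, 0.014, 0.002, 0, 1.6, -13.9, 0, -0.058, 0.024, 0.003, 0, 2.4, -20.9, 0, -0.072, 0.034, 0.004, 0, 3.1, -26.8, 0, -0.086, 0.046, 0.005, 0, 3.7, -32.8, 0, -0.098, 0.06, 0.007, 0, 4.4, -38.7, 0, -0.108, 0.074, 0.008, 0, 5.1, -44.7, 0, -0.117, 0.09, 0.01, 0, 5.8, -50.7
```

The bar is now at a handle angle of about 1.46 rad, so it is unlatched. I'll lift it.

{"method": "jog_arm", "body": {
  "increments": [0,-0.01,0.003,0,0,0.4,-3.5,0,-0.02,0.006,0.001,0,0.8,-7,0,-0.03,0.01,0.001,0,1.2,-10.5,0,-0.04,0.014,0.002,0,1.6,-13.9,0,-0.049,0.019,0.002,0,2,-17.4,0,-0.058,0.024,0.003,0,2.4,-20.9,0,-0.058,0.024,0.003,0,2.4,-20.9]
}}

```text
clock: 4.4
eef_pos: [0.5467, -0.1126, 0.2139]
ee_rot: [[0.036, 0.026, -0.999], [0.358, -0.933, -0.011], [-0.933, -0.358, -0.043]]
ft_force: [2.8, 1.5, 4.0]
grip_width: 0.144
```

Run:
```python
from h import *
from rig import arm
print(arm.read_state()['joints'].round(2))
hp=np.array([.549,-.0888,.156]);Q2=tool(-83.5);H=w([0,-.195,.12])
def at(th):
    D=RC@Ro.from_euler('x',th,degrees=True).as_matrix()@RC.T
    return (0.,H+D@(hp-H),D@Q2,0)
_,p,R,_=at(21)
plan(dict(p=p,R=R),[at(t) for t in range(26,57,5)])
```

```text
[-0.56  0.31  1.5   0.33  1.5   0.94]
7 0, -0.015, 0.004, 0, 0, 0.6, -5, 0, -0.029, 0.009, 0.001, 0, 1.1, -9.9, 0, -0.042, 0.015, 0.002, 0, 1.7, -14.9, 0, -0.055, 0.022, 0.003, 0, 2.3, -19.9, 0, -0.068, 0.031, 0.004, 0, 2.8, -24.8, 0, -0.079, 0.04, 0.005, 0, 3.4, -29.8, 0, -0.09, 0.051, 0.006, 0, 4, -34.8
```

{"method": "jog_arm", "body": {
  "increments": [0,-0.015,0.004,0,0,0.6,-5,0,-0.029,0.009,0.001,0,1.1,-9.9,0,-0.042,0.015,0.002,0,1.7,-14.9,0,-0.055,0.022,0.003,0,2.3,-19.9,0,-0.068,0.031,0.004,0,2.8,-24.8,0,-0.079,0.04,0.005,0,3.4,-29.8,0,-0.09,0.051,0.006,0,4,-34.8,0,-0.09,0.051,0.006,0,4,-34.8]
}}

```text
clock: 5.2
eef_pos: [0.5391, -0.1922, 0.2795]
ee_rot: [[0.08, 0.062, -0.995], [0.829, -0.558, 0.032], [-0.553, -0.827, -0.097]]
ft_force: [2.2, 0.4, 7.6]
grip_width: 0.144
```

Run:
```python
from h import *
from rig import arm
s=arm.read_state();print(s['joints'].round(2))
print(cmd()['p'],s['eef_pos'])
```

```text
[-0.89  0.56  1.3   0.7   2.    0.72]
[ 0.53921742 -0.19228894  0.27950203] [ 0.53909551 -0.19223833  0.2795105 ]
```

Run:
```python
from h import *
c=cmd();V=tool(0)
for V in (tool(0),):
    p1=c['p']-.1*c['R'][:,0]
    plan(c,[(.05,c['p'],c['R'],2),(.05,p1,c['R'],0),(.0,w([-.02,-.2,.44]),tool(-40,25),0),(0.,w([-.04,0,.40]),V,0),(0.,w([-.04,-.01,.26]),V,1)])
```

```text
20 0.05, 0, 0, 0, 0, 0, 0, 0.05, 0, 0, 0, 0, 0, 0, 0.05, 0, 0, 0, 0, 0, 0, 0.05, -0.033, 0, 0, 0, 0, 0, 0.05, -0.067, 0, 0, 0, 0, 0, 0.05, -0.1, 0, 0, 0, 0, 0, 0, -0.107, -0.014, 0.001, -6.1, -2.1, 4, 0, -0.113, -0.027, 0.003, -12.1, -4.3, 8, 0, -0.12, -0.041, 0.004, -18.2, -6.4, 12, 0, -0.127, -0.055, 0.005, -24.2, -8.6, 16, 0, -0.134, -0.069, 0.007, -30.3, -10.7, 20, 0, -0.14, -0.082, 0.008, -36.4, -12.9, 24, 0, -0.147, -0.096, 0.01, -42.4, -15, 28, 0, -0.116, -0.109, 0.011, -48.1, -20, 30.2, 0, -0.084, -0.123, 0.013, -53.8, -25, 32.4, 0, -0.053, -0.136, 0.015, -59.5, -30, 34.5, 0, -0.022, -0.15, 0.017, -65.1, -35.1, 36.6, 0, 0.01, -0.163, 0.019, -70.7, -40.2, 38.6, 0, 0.041, -0.177, 0.02, -76.3, -45.4, 40.6, 0, 0.059, -0.146, 0.024, -76.3, -45.4, 40.6
4 0, 0.076, -0.116, 0.027, -76.3, -45.4, 40.6, 0, 0.094, -0.086, 0.031, -76.3, -45.4, 40.6, 0, 0.111, -0.056, 0.034, -76.3, -45.4, 40.6, 0, 0.111, -0.056, 0.034, -76.3, -45.4, 40.6
```

{"method": "jog_arm", "body": {
  "increments": [0.05,0,0,0,0,0,0,0.05,0,0,0,0,0,0,0.05,0,0,0,0,0,0,0.05,-0.033,0,0,0,0,0,0.05,-0.067,0,0,0,0,0,0.05,-0.1,0,0,0,0,0,0,-0.107,-0.014,0.001,-6.1,-2.1,4,0,-0.113,-0.027,0.003,-12.1,-4.3,8,0,-0.12,-0.041,0.004,-18.2,-6.4,12,0,-0.127,-0.055,0.005,-24.2,-8.6,16,0,-0.134,-0.069,0.007,-30.3,-10.7,20,0,-0.14,-0.082,0.008,-36.4,-12.9,24,0,-0.147,-0.096,0.01,-42.4,-15,28,0,-0.116,-0.109,0.011,-48.1,-20,30.2,0,-0.084,-0.123,0.013,-53.8,-25,32.4,0,-0.053,-0.136,0.015,-59.5,-30,34.5,0,-0.022,-0.15,0.017,-65.1,-35.1,36.6,0,0.01,-0.163,0.019,-70.7,-40.2,38.6,0,0.041,-0.177,0.02,-76.3,-45.4,40.6,0,0.041,-0.177,0.02,-76.3,-45.4,40.6],
  "grip_force": 20
}}

```text
clock: 7.2
eef_pos: [0.5089, -0.0504, 0.4009]
ee_rot: [[0.003, 0.997, -0.082], [-0.001, -0.082, -0.997], [-1.0, 0.003, 0.0]]
ft_force: [0.5, -1.3, 0.4]
grip_width: 0.001
```

Run:
```python
from h import *
from rig import arm
s=arm.read_state();print(s['clock'],s['joints'].round(2),s['eef_pos'],w([-.04,0,.4]),s['ft_force'])
V=tool(0);c=dict(p=w([-.04,0,.40]),R=V)
p,d=arm.read_camera('scene');cv2.imwrite('pics/s2.png',p[:,:,::-1])
plan(c,[(0.,w([-.04,-.01,.26]),V,1)]+[(0.,w([-.04,y,.26]),V,0) for y in np.arange(-.03,-.12,-.02)])
```

```text
7.2 [-0.24  0.13  1.23  0.    1.78 -0.15] [ 0.50893918 -0.05041737  0.40086262] [ 0.51137752 -0.05823567  0.4       ] [ 0.48382611 -1.28927559  0.43299894]
10 0, 0.035, 0, 0.003, 0, 0, 0, 0, 0.07, 0, 0.005, 0, 0, 0, 0, 0.105, 0, 0.007, 0, 0, 0, 0, 0.14, 0, 0.01, 0, 0, 0, 0, 0.14, 0, 0.01, 0, 0, 0, 0, 0.14, 0, 0.03, 0, 0, 0, 0, 0.14, 0, 0.05, 0, 0, 0, 0, 0.14, 0, 0.07, 0, 0, 0, 0, 0.14, 0, 0.09, 0, 0, 0, 0, 0.14, 0, 0.11, 0, 0, 0
```

View pics/s2.png

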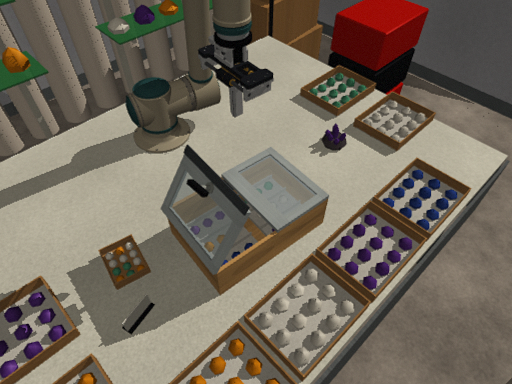

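The scene view shows leaf A standing at about 56° (edge around (190,150) to (245,240)) with the goods untouched. The closed gripper is above leaf B at (237,100). I'll push A from its inner side.

{"method": "jog_arm", "body": {
  "increments": [0,0,0,0,0,0,0,0,0.035,0,0.003,0,0,0,0,0.07,0,0.005,0,0,0,0,0.105,0,0.007,0,0,0,0,0.14,0,0.01,0,0,0,0,0.14,0,0.03,0,0,0,0,0.14,0,0.05,0,0,0,0,0.14,0,0.07,0,0,0,0,0.14,0,0.09,0,0,0,0,0.14,0,0.11,0,0,0]
}}

```text
clock: 8.25
eef_pos: [0.5009, -0.1679, 0.2608]
ee_rot: [[0.004, 0.995, -0.098], [0.003, -0.098, -0.995], [-1.0, 0.003, -0.004]]
ft_force: [1.1, 5.9, 4.5]
grip_width: 0.005
```

{"method": "jog_arm", "body": {
  "increments": [0,0,0,0.02,0,0,0,0,0,0,0.04,0,0,0,0,0,0,0.06,0,0,0,0,0,0,0.08,0,0,0,0,0,0,0.1,0,0,0,0,0,0,0.12,0,0,0,0,0,0,0.135,0,0,0,0,0,0,0.145,0,0,0,0,0,0,0.15,0,0,0,0,0,0,0.15,0,0,0]
}}

```text
clock: 9.25
eef_pos: [0.4864, -0.3182, 0.2606]
ee_rot: [[0.002, 0.995, -0.095], [-0.003, -0.095, -0.995], [-1.0, 0.003, 0.003]]
ft_force: [0.2, -0.1, -0.8]
grip_width: 0.005
```

{"method": "jog_arm", "body": {
  "increments": [0,0,0,0.005,0,0,0,0,0,0,0.01,0,0,0,0,0,0,0.014,0,0,0]
}}

```text
clock: 9.55
eef_pos: [0.4858, -0.3261, 0.2606]
ee_rot: [[0.003, 0.996, -0.093], [0.007, -0.093, -0.996], [-1.0, 0.002, -0.007]]
ft_force: [1.8, 14.1, 4.1]
grip_width: 0.003
```

Run:
```python
from h import *
from rig import arm
s=arm.read_state();print((RC.T@(s['eef_pos']-C)).round(4),s['ft_force'])
z={}
for n in('scene','top'):
    p,d=arm.read_camera(n);z=dict(p=p,d=d,**arm.camera_info(n));np.savez(f'pics/{n}3.npz',**z);cv2.imwrite(f'pics/{n}3.png',p[:,:,::-1])
    P=(cloud(z)-C)@RC
    g=(d>0)&(P[...,2]>.15)&(P[...,2]<.33)&(P[...,1]<-.19)&(P[...,1]>-.4)&(P[...,0]>.04)&(P[...,0]<.125)
    q=P[g];print(n,len(q), [ (round(h,2),q[abs(q[:,2]-h)<.01][:,1].mean().round(3)) for h in (.17,.2,.23,.26,.29) if (abs(q[:,2]-h)<.01).any()])
```

```text
[-0.0403 -0.2691  0.2606] [ 1.7676201  14.09011146  4.06563635]
scene 1102 [(0.17, np.float64(-0.226)), (0.2, np.float64(-0.243)), (0.23, np.float64(-0.261)), (0.26, np.float64(-0.275)), (0.29, np.float64(-0.302))]
top 1326 [(0.17, np.float64(-0.228)), (0.2, np.float64(-0.246)), (0.23, np.float64(-0.263)), (0.26, np.float64(-0.276)), (0.29, np.float64(-0.303))]
```

View pics/scene3.png

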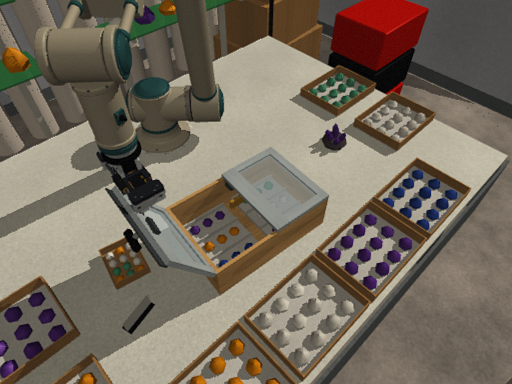

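Leaf A is on its stop: the two views give a slope of about 121° and the push force rose to 14 N. The brass tab shows near (236,203). I'll back off and measure the tab.

Run:
```python
from h import *
for n in('scene3','top3'):
    z=ld(n);P=(cloud(z)-C)@RC
    g=(z['d']>0)&(P[...,2]>.08)&(P[...,2]<.122)&(P[...,1]<.005)&(P[...,1]>-.045)&(abs(P[...,0])<.115)
    q=P[g];print(n,len(q));print(np.c_[q,z['p'][g]][:40].round(3))
V=tool(0);c=dict(p=w([-.04,-.274,.26]),R=V)
plan(c,[(0.,w([-.06,-.255,.28]),V,0),(0.,w([-.08,-.19,.34]),V,0),(0.,w([-.09,-.03,.30]),V,1)])
```

```text
scene3 119
[[-1.05e-01  2.00e-03  1.21e-01  3.50e+01  3.50e+01  3.40e+01]
 [-9.90e-02  2.00e-03  1.22e-01  3.50e+01  3.50e+01  3.70e+01]
 [-9.40e-02  2.00e-03  1.21e-01  3.60e+01  3.80e+01  3.60e+01]
 [-1.09e-01  4.00e-03  1.02e-01  2.60e+01  2.50e+01  2.60e+01]
 [-1.06e-01  5.00e-03  9.60e-02  3.80e+01  3.00e+01  2.30e+01]
 [-1.00e-01  5.00e-03  9.60e-02  3.80e+01  3.20e+01  2.60e+01]
 [-9.50e-02  5.00e-03  9.60e-02  4.00e+01  3.30e+01  2.70e+01]
 [-9.00e-02  5.00e-03  9.60e-02  4.50e+01  3.80e+01  3.00e+01]
 [-5.20e-02  4.00e-03  1.22e-01  7.20e+01  6.90e+01  6.10e+01]
 [-4.30e-02  4.00e-03  1.17e-01  7.80e+01  6.20e+01  3.50e+01]
 [-4.10e-02 -4.00e-03  1.19e-01  8.70e+01  7.20e+01  4.90e+01]
 [-3.90e-02 -2.00e-03  1.20e-01  8.80e+01  6.30e+01  2.30e+01]
 [-3.70e-02  0.00e+00  1.21e-01  8.60e+01  5.90e+01  1.10e+01]
 [-3.70e-02  4.00e-03  1.18e-01  8.60e+01  6.70e+01  3.30e+01]
 [-4.40e-02 -9.00e-03  1.16e-01  8.70e+01  7.20e+01  5.20e+01]
 [-4.00e-02 -8.00e-03  1.19e-01  9.10e+01  6.40e+01  2.10e+01]
 [-3.90e-02 -6.00e-03  1.19e-01  8.80e+01  6.10e+01  1.60e+01]
 [-3.70e-02 -3.00e
[... 3572 characters left out ...]
8.20e+01]
 [-4.20e-02 -6.00e-03  1.00e-01  8.30e+01  6.60e+01  4.30e+01]
 [-4.20e-02 -9.00e-03  9.70e-02  8.80e+01  7.10e+01  4.60e+01]
 [-4.20e-02 -1.20e-02  9.80e-02  8.40e+01  6.70e+01  4.20e+01]
 [-4.20e-02 -1.50e-02  1.05e-01  7.30e+01  5.90e+01  3.50e+01]
 [-4.20e-02 -1.80e-02  1.09e-01  7.40e+01  6.00e+01  3.70e+01]
 [-4.20e-02 -2.10e-02  1.09e-01  8.00e+01  6.40e+01  3.80e+01]]
9 0, -0.02, -0.02, -0.019, 0, 0, 0, 0, -0.04, -0.027, -0.041, 0, 0, 0, 0, -0.06, -0.033, -0.062, 0, 0, 0, 0, -0.08, -0.04, -0.084, 0, 0, 0, 0, -0.07, -0.042, -0.124, 0, 0, 0, 0, -0.06, -0.045, -0.164, 0, 0, 0, 0, -0.05, -0.048, -0.204, 0, 0, 0, 0, -0.04, -0.05, -0.244, 0, 0, 0, 0, -0.04, -0.05, -0.244, 0, 0, 0
```

{"method": "jog_arm", "body": {
  "increments": [0,-0.02,-0.02,-0.019,0,0,0,0,-0.04,-0.027,-0.041,0,0,0,0,-0.06,-0.033,-0.062,0,0,0,0,-0.08,-0.04,-0.084,0,0,0,0,-0.07,-0.042,-0.124,0,0,0,0,-0.06,-0.045,-0.164,0,0,0,0,-0.05,-0.036,-0.204,0,0,0,0,-0.04,-0.03,-0.244,0,0,0,0,-0.04,-0.028,-0.252,0,0,0,0,-0.04,-0.028,-0.252,0,0,0,0,0,-0.028,-0.252,0,0,0,0,0.04,-0.028,-0.252,0,0,0,0,0.08,-0.028,-0.252,0,0,0,0,0.12,-0.028,-0.252,0,0,0,0,0.15,-0.028,-0.252,0,0,0,0,0.168,-0.028,-0.252,0,0,0,0,0.168,-0.028,-0.252,0,0,0]
}}

```text
clock: 11.35
eef_pos: [0.4798, -0.0787, 0.0901]
ee_rot: [[-0.002, 0.995, -0.095], [-0.002, -0.095, -0.995], [-1.0, -0.002, 0.002]]
ft_force: [-1.0, 0.1, 0.0]
grip_width: 0.005
```

{"method": "jog_arm", "body": {
  "increments": [0,0,0.008,0,0,0,0,0,0,0.016,0,0,0,0,0,0,0.024,0,0,0,0,0,0,0.032,0,0,0,0,0,0,0.04,0,0,0,0,0,0,0.046,0,0,0,0,0,0,0.05,0,0,0,0,0,0,0.052,0,0,0,0,0,0,0.052,0,0,0]
}}

```text
invalid input at $.increments: expected a multiple of 7 numbers
```

Run:
```python
from h import *
from rig import arm
s=arm.read_state();print((RC.T@(s['eef_pos']-C)).round(4),s['ft_force'],s['joints'].round(2))
```

```text
[-0.0695 -0.0233  0.0901] [-1.01104259  0.0900413   0.02369542] [-0.3   0.24  1.87 -0.    1.03 -0.21]
```

{"method": "jog_arm", "body": {
  "increments": [0,0,0.008,0,0,0,0,0,0,0.016,0,0,0,0,0,0,0.024,0,0,0,0,0,0,0.032,0,0,0,0,0,0,0.04,0,0,0,0,0,0,0.046,0,0,0,0,0,0,0.05,0,0,0,0,0,0,0.052,0,0,0,0,0,0,0.052,0,0,0]
}}

```text
invalid input at $.increments: expected a multiple of 7 numbers
```

Run:
```python
from h import *
from rig import arm
s=arm.read_state();print((RC.T@(s['eef_pos']-C)).round(4),s['ft_force'],s['joints'].round(2))
```

```text
[-0.0695 -0.0233  0.0901] [-1.01104259  0.0900413   0.02369542] [-0.3   0.24  1.87 -0.    1.03 -0.21]
```

{"method": "jog_arm", "body": {
  "increments": [0,0,0.008,0,0,0,0,0,0,0.016,0,0,0,0,0,0,0.024,0,0,0,0,0,0,0.032,0,0,0,0,0,0,0.04,0,0,0,0,0,0,0.046,0,0,0,0,0,0,0.05,0,0,0,0,0,0,0.052,0,0,0,0,0,0,0.052,0,0,0,0]
}}

```text
clock: 12.25
eef_pos: [0.5293, -0.0817, 0.0919]
ee_rot: [[-0.007, 0.996, -0.093], [-0.001, -0.093, -0.996], [-1.0, -0.006, 0.001]]
ft_force: [-12.4, -1.0, 8.1]
grip_width: 0.004
```

Run:
```python
from h import *
from rig import arm
s=arm.read_state();print((RC.T@(s['eef_pos']-C)).round(4),s['ft_force'],s['joints'].round(2))
```

```text
[-0.02   -0.0217  0.0919] [-12.42758652  -1.01986339   8.11359536] [-0.28  0.31  1.76 -0.    1.08 -0.19]
```

The bolt is at its hard stop: the tab face is about 122 mm behind the front and the push force was 12 N. I'll back off and look at where the bolt runs.

{"method": "jog_arm", "body": {
  "increments": [0,0,-0.02,0,0,0,0,0,-0.04,-0.025,0.01,0,0,0,0,-0.08,-0.03,0.02,0,0,0,0,-0.12,-0.04,0.03,0,0,0,0,-0.16,-0.05,0.04,0,0,0,0,-0.2,-0.06,0.05,0,0,0,0,-0.2,-0.06,0.05,0,0,0]
}}

```text
clock: 12.95
eef_pos: [0.4723, -0.1277, 0.2985]
ee_rot: [[0.017, 0.995, -0.095], [-0.006, -0.095, -0.995], [-1.0, 0.017, 0.005]]
ft_force: [0.7, -0.8, -0.4]
grip_width: 0.006
```

Run:
```python
from h import *
from rig import arm
s=arm.read_state();print((RC.T@(s['eef_pos']-C)).round(4),s['ft_force'])
o=[]
for n in('scene','wrist'):
    i=arm.camera_info(n);p,d=arm.read_camera(n);z=dict(p=p,d=d,**i);np.savez(f'pics/{n}4.npz',**z)
    P=(cloud(z)-C)@RC
    g=(d>0)&(P[...,2]>.075)&(P[...,2]<.119)&(P[...,1]<.03)&(P[...,1]>-.045)&(abs(P[...,0])<.118)
    q=P[g];H,_,_=np.histogram2d(q[:,0],q[:,1],bins=[np.arange(-.12,.121,.01),np.arange(-.045,.031,.005)]);print(n,len(q));print(H.astype(int))
    o.append(cv2.resize(p[130:290,140:360] if n=='scene' else p,(400,300),interpolation=cv2.INTER_CUBIC))
cv2.imwrite('pics/four.png',np.hstack(o)[:,:,::-1])
```

```text
[-0.0724 -0.0728  0.2985] [ 0.65134785 -0.79232497 -0.36416722]
scene 145
[[ 0  0  0  0  0  1  1  0  0  2  5  0  0  0  0]
 [ 0  0  0  0  0  0  0  0  0  2  3  1  0  0  0]
 [ 0  0  0  0  0  0  0  0  0  2  7  4  1  0  0]
 [ 0  0  0  0  0  0  0  0  0  1  2  1  0  0  0]
 [ 0  0  0  0  0  0  0  0  0  0  0  0  0  0  0]
 [ 0  0  0  0  0  0  0  0  0  0  0  0  0  0  0]
 [ 0  0  0  0  0  0  0  0  0  0  0  0  0  0  0]
 [ 0  0  0  0  0  0  0  0  0  0  0  0  0  0  0]
 [ 0  0  0  0  0  0  0  0  0  0  0  0  0  0  0]
 [ 0  0  0  0  0  0  0  0  0  0  0  0  0  0  0]
 [ 0  0  0  0  0  0  0  0  0  0  0  0  0  0  0]
 [ 0  0  9  4  4  2  2  4  2  3  0  0  1  0  0]
 [ 0  0  7 11 10  9 10  7 10  7  6  3  1  0  0]
 [ 0  0  0  0  0  0  0  0  0  0  0  0  0  0  0]
 [ 0  0  0  0  0  0  0  0  0  0  0  0  0  0  0]
 [ 0  0  0  0  0  0  0  0  0  0  0  0  0  0  0]
 [ 0  0  0  0  0  0  0  0  0  0  0  0  0  0  0]
 [ 0  0  0  0  0  0  0  0  0  0  0  0  0  0  0]
 [ 0  0  0  0  0  0  0  0  0  0  0  0  0  0  0]
 [ 0  0  0  0  0  0  0  0  0  0  0  0  0  0  0]
 [ 0  0  0  0  0  0  0  0  0  0  0  0  0  0  0]
 [ 0  0  0  0  0  
[... 589 characters left out ...]
 0  0  0  0  0  0  0  0  0]
 [ 0  0  0  0  0  0  0  0  0  0  0  0  0  0  0]
 [ 0  0 32 53 49 57 51 56 59 11  0  0  0  0  0]
 [ 0  0  5 10  5  6  5 10  9  2  0  0  0  0  0]
 [ 0  0  0  0  0  0  0  0  0  0  0  0  0  0  0]
 [ 0  0  0  0  0  0  0  0  0  0  0  0  0  0  0]
 [ 0  0  0  0  0  0  0  0  0  0  0  0  0  0  0]
 [ 0  0  0  0  0  0  0  0  0  0  0  0  0  0  0]
 [ 0  0  0  0  0  0  0  0  0  0  0  0  0  0  0]
 [ 0  0  0  0  0  0  0  0  0  0  0  0  0  0  0]
 [ 0  0  0  0  0  0  0  0  0  0  0  0  0  0  0]
 [ 0  0  0  0  0  0  0  0  0  0  0  0  0  0  0]
 [ 0  0  0  0  0  0  0  0  0  0  0  0  0  0  0]
 [ 0  0  0  0  0  0  0  0  0  0  0  0  0  0  0]
 [ 0  0  0  0  0  0  0  0  0  0  0  0  0  0  0]]
```

View pics/four.png

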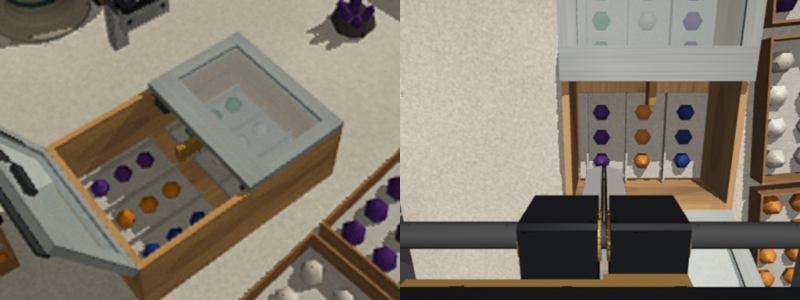

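The tab is drawn back (crop px (187,150)). The dark keeper is at (160,103), and a grey rail shows at (215-245, 160-190). I'll check how high that rail is, and what lies under the B edge at different x.

Run:
```python
from h import *
z=ld('scene4');P=(cloud(z)-C)@RC
for u,v in [(252,208),(256,213),(260,217),(264,221),(268,225),(272,228),(275,231)]:
    for dv in (-3,0,3): print((u,v+dv),P[v+dv,u].round(3),z['p'][v+dv,u],end=' ')
    print()
# points nearest below leaf B edge, by x
for x in np.arange(-.075,.12,.015):
    g=(z['d']>0)&(abs(P[...,0]-x)<.006)&(P[...,1]>-.03)&(P[...,1]<.06)&(P[...,2]<.118)
    q=P[g];print(x.round(3),q[np.argsort(-q[:,2])[:4]].round(3).tolist())
```

```text
(252, 205) [0.021 0.003 0.133] [88 89 85] (252, 208) [-0.029  0.042  0.04 ] [77 73 65] (252, 211) [-0.029  0.041  0.025] [97 93 84] 
(256, 210) [0.039 0.003 0.129] [62 64 62] (256, 213) [-0.011  0.043  0.032] [98 94 82] (256, 216) [-0.005  0.039  0.026] [96 92 82] 
(260, 214) [0.059 0.002 0.132] [64 64 62] (260, 217) [0.009 0.043 0.033] [102  95  87] (260, 220) [0.014 0.039 0.025] [94 91 81] 
(264, 218) [0.075 0.003 0.129] [58 61 59] (264, 221) [0.025 0.046 0.027] [97 94 84] (264, 224) [0.041 0.033 0.039] [84 79 73] 
(268, 222) [0.094 0.001 0.133] [61 62 58] (268, 225) [0.045 0.045 0.027] [99 95 85] (268, 228) [0.054 0.038 0.028] [91 86 77] 
(272, 225) [0.109 0.003 0.134] [68 71 65] (272, 228) [0.065 0.044 0.036] [66 60 63] (272, 231) [0.069 0.041 0.026] [69 60 63] 
(275, 228) [0.121 0.003 0.134] [68 71 65] (275, 231) [0.121 0.004 0.118] [92 73 43] (275, 234) [ 0.129 -0.003  0.121] [145 107  60] 
-0.075 [[-0.076, 0.042, 0.039], [-0.071, 0.042, 0.038], [-0.074, 0.04, 0.037], [-0.069, 0.041, 0.036]]
-0.06 [[-0.066, 0.042, 0.038], [-0.065, 0.042, 0.034], [-0.066, 0.046, 0.03], [-0.058, 
[... 237 characters left out ...]
-0.011, 0.043, 0.032], [-0.015, 0.034, 0.03], [-0.016, 0.04, 0.029], [-0.011, 0.028, 0.029]]
0.0 [[0.0, -0.02, 0.118], [-0.004, -0.021, 0.118], [-0.0, -0.027, 0.118], [-0.001, -0.023, 0.118]]
0.015 [[0.009, 0.043, 0.033], [0.011, 0.046, 0.032], [0.01, -0.027, 0.03], [0.01, -0.019, 0.029]]
0.03 [[0.036, 0.018, 0.031], [0.033, 0.02, 0.031], [0.025, 0.018, 0.029], [0.026, 0.026, 0.029]]
0.045 [[0.04, 0.03, 0.045], [0.042, 0.039, 0.045], [0.04, 0.037, 0.044], [0.04, 0.026, 0.044]]
0.06 [[0.065, 0.044, 0.036], [0.061, 0.024, 0.032], [0.066, 0.02, 0.031], [0.055, -0.02, 0.029]]
0.075 [[0.073, 0.041, 0.042], [0.076, 0.042, 0.04], [0.074, 0.041, 0.038], [0.075, 0.04, 0.034]]
0.09 []
0.105 []
0.12 []
```

```bash
cat >> h.py <<'E'
def fb(th,t,s,gap,x=.045):
    th,tr=np.radians(th),np.radians(t);c=np.array([.195-.194*np.cos(th),.12+.194*np.sin(th)])
    q=c+s*np.array([np.sin(tr),-np.cos(tr)])-(.008+gap)*np.array([np.cos(tr),np.sin(tr)])
    return (0.,w([x,*q]),tool(0,t),0)
E
python3 - <<'E'
from h import *
from rig import arm
s=arm.read_state();V=tool(0)
cp=w([-.04+.052-.028-.06,-.022-.05,.092+.2]);print(cp,s['eef_pos'])
c=dict(p=w([-.076,-.072,.292]),R=V)
a=fb(0,45,-.07,.006);b=fb(0,45,.010,.006);print(a[1],b[1])
plan(c,[(0.,w([.03,-.09,.27]),tool(0,45),0),a,b,b])
b0=fb(0,45,.010,-.001)
T=[b0]+[fb(th,45*(1-th/80),.010+.036*th/80,-.001) for th in (3,6,10,15,20,25,30)]
plan(dict(p=b[1],R=b[2]),T)
E
```

```text
[ 0.46876149 -0.12652823  0.292     ] [ 0.4701328  -0.12595175  0.29311704]
[ 0.59050465 -0.12437268  0.15959798] [ 0.59582822 -0.06805519  0.10302944]
12 0, 0.004, 0.018, 0.003, 0, 7.5, 0, 0, 0.007, 0.035, 0.006, 0, 15, 0, 0, 0.011, 0.053, 0.009, 0, 22.5, 0, 0, 0.015, 0.071, 0.012, 0, 30, 0, 0, 0.018, 0.088, 0.015, 0, 37.5, 0, 0, 0.022, 0.106, 0.018, 0, 45, 0, 0, 0.059, 0.111, 0.007, 0, 45, 0, 0, 0.096, 0.116, -0.003, 0, 45, 0, 0, 0.132, 0.121, -0.014, 0, 45, 0, 0, 0.161, 0.121, -0.042, 0, 45, 0, 0, 0.189, 0.121, -0.07, 0, 45, 0, 0, 0.189, 0.121, -0.07, 0, 45, 0
8 0, 0, 0, -0.007, 0, 0, 0, 0, -0.006, 0, -0.014, 0, -1.7, 0, 0, -0.011, 0, -0.021, 0, -3.4, 0, 0, -0.018, 0, -0.032, 0, -5.6, 0, 0, -0.025, 0, -0.045, 0, -8.4, 0, 0, -0.031, 0, -0.059, 0, -11.3, 0, 0, -0.036, 0, -0.073, 0, -14.1, 0, 0, -0.04, 0, -0.087, 0, -16.9, 0
```

{"method": "jog_arm", "body": {
  "increments": [0,0.004,0.018,0.003,0,7.5,0,0,0.007,0.035,0.006,0,15,0,0,0.011,0.053,0.009,0,22.5,0,0,0.015,0.071,0.012,0,30,0,0,0.018,0.088,0.015,0,37.5,0,0,0.022,0.106,0.018,0,45,0,0,0.059,0.111,0.007,0,45,0,0,0.096,0.116,-0.003,0,45,0,0,0.132,0.121,-0.014,0,45,0,0,0.161,0.121,-0.042,0,45,0,0,0.189,0.121,-0.07,0,45,0,0,0.189,0.121,-0.07,0,45,0]
}}

```text
clock: 14.25
eef_pos: [0.5928, -0.0627, 0.0983]
ee_rot: [[0.059, 0.996, -0.07], [0.708, -0.091, -0.7], [-0.704, -0.009, -0.71]]
ft_force: [-0.3, 0.3, -0.5]
grip_width: 0.005
```

Run:
```python
from h import *
from rig import arm
s=arm.read_state();print(s['clock'],(RC.T@(s['eef_pos']-C)).round(4),(RC.T@(fb(0,45,.010,.006)[1]-C)).round(4),s['ft_force'],s['joints'].round(2))
```

```text
14.25 [0.0415 0.0032 0.0983] [ 0.045  -0.0018  0.103 ] [-0.31406848  0.32618774 -0.46406529] [-0.64  0.58  1.59  0.65  1.48 -0.78]
```

{"method": "jog_arm", "body": {
  "increments": [0,-0.004,0,-0.003,0,0,0,0,-0.004,0,-0.007,0,0,0,0,-0.01,0,-0.014,0,-1.7,0,0,-0.015,0,-0.021,0,-3.4,0,0,-0.022,0,-0.032,0,-5.6,0]
}}

```text
clock: 14.75
eef_pos: [0.5967, -0.0659, 0.1411]
ee_rot: [[0.064, 0.995, -0.072], [0.621, -0.096, -0.778], [-0.781, 0.005, -0.624]]
ft_force: [-2.8, -12.7, -4.1]
grip_width: 0.005
```

```bash
cat >> h.py <<'E'
def leafB(arm):
    for n in('scene','top'):
        p,d=arm.read_camera(n);z=dict(p=p,d=d,**arm.camera_info(n));P=(cloud(z)-C)@RC
        g=(d>0)&(P[...,2]>.125)&(P[...,2]<.36)&(P[...,1]>.0)&(P[...,1]<.4)&(P[...,0]>.105)&(P[...,0]<.128)
        q=P[g];m,b=np.polyfit(q[:,1],q[:,2],1) if np.ptp(q[:,1])>np.ptp(q[:,2]) else (lambda k:(1/k[0],0))(np.polyfit(q[:,2],q[:,1],1))
        print(n,len(q),'angle',np.degrees(np.arctan(-m)).round(1),'zmax',q[:,2].max().round(3),'y',q[:,1].min().round(3),q[:,1].max().round(3))
    return p
E
python3 - <<'E'
from h import *
from rig import arm
leafB(arm)
s=arm.read_state();print((RC.T@(s['eef_pos']-C)).round(4),(RC.T@(fb(10,39.4,.0145,-.001)[1]-C)).round(4),s['ft_force'])
E
```

```text
scene 443 angle 8.5 zmax 0.169 y 0.004 0.2
top 510 angle 10.3 zmax 0.173 y 0.004 0.196
[0.0467 0.0017 0.1448] [0.045  0.0077 0.138 ] [-2.26132766 -8.63531977 -0.8304167 ]
```

Run:
```python
from h import *
from rig import arm
s=arm.read_state()
c=dict(p=s['eef_pos']+[.001,.0035,.0005],R=s['ee_rot'])
T=[fb(9.5,40,.004,.006),fb(9.5,40,.02,.006),fb(9.5,40,.022,.003),fb(9.5,40,.022,-.002)]
tt=lambda th:40*(1-(th-9.5)/70)
T+=[fb(th,tt(th),.022+.024*(th-9.5)/70,-.004) for th in (12,16,20,24,28,32)]
plan(c,T)
```

```text
10 0, -0.002, -0.002, 0.011, 0.4, 1.4, -0.5, 0, 0.014, -0.002, 0.011, 0.4, 1.4, -0.5, 0, 0.016, -0.002, 0.007, 0.4, 1.4, -0.5, 0, 0.016, -0.002, 0.002, 0.4, 1.4, -0.5, 0, 0.011, -0.002, -0.005, 0.4, -0.1, -0.5, 0, 0.004, -0.002, -0.015, 0.4, -2.4, -0.5, 0, -0.002, -0.002, -0.025, 0.4, -4.6, -0.5, 0, -0.008, -0.002, -0.036, 0.3, -6.9, -0.5, 0, -0.013, -0.002, -0.047, 0.3, -9.2, -0.5, 0, -0.016, -0.002, -0.058, 0.3, -11.5, -0.5
```

Leaf B is at about 9°, but the hook is shallow (about 4 mm). I'll seat the fingers deeper and then follow the arc.

{"method": "jog_arm", "body": {
  "increments": [0,-0.002,-0.002,0.011,0,1.4,0,0,0.014,-0.002,0.011,0,1.4,0,0,0.016,-0.002,0.007,0,1.4,0,0,0.016,-0.002,0.002,0,1.4,0,0,0.011,-0.002,-0.005,0,-0.1,0,0,0.004,-0.002,-0.015,0,-2.4,0,0,-0.002,-0.002,-0.025,0,-4.6,0,0,-0.008,-0.002,-0.036,0,-6.9,0,0,-0.013,-0.002,-0.047,0,-9.2,0,0,-0.016,-0.002,-0.058,0,-11.5,0]
}}

```text
clock: 15.85
eef_pos: [0.5978, -0.0307, 0.1923]
ee_rot: [[0.049, 0.995, -0.082], [0.453, -0.095, -0.886], [-0.89, 0.006, -0.456]]
ft_force: [-3.2, -12.2, 2.5]
grip_width: 0.003
```

Run:
```python
from h import *
from rig import arm
leafB(arm)
s=arm.read_state();print((RC.T@(s['eef_pos']-C)).round(4),s['ft_force'])
for th in (28,30,32,34):
    t=27;q=(RC.T@(s['eef_pos']-C))[1:];tr=np.radians(t);c=np.array([.195-.194*np.cos(np.radians(th)),.12+.194*np.sin(np.radians(th))])
    d=np.array([np.sin(tr),-np.cos(tr)]);n=np.array([np.cos(tr),np.sin(tr)]);print(th,'s',(q-c)@d,'gap',-(q-c)@n-.008)
```

```text
scene 313 angle 43.3 zmax 0.336 y 0.0 0.203
top 538 angle 45.7 zmax 0.339 y 0.0 0.202
[0.0441 0.0388 0.1947] [ 0.40889166 -4.46228141  0.19172191]
28 s 0.02147124842618298 gap -0.014012945998689347
30 s 0.0252578420155308 gap -0.008399090139501679
32 s 0.02884620817032836 gap -0.0026565038791369353
34 s 0.03223197501916135 gap 0.0032078163256242017
```

Run:
```python
from h import *
from rig import arm
s=arm.read_state()
c=dict(p=s['eef_pos']+[0,.002,0],R=s['ee_rot'])
plan(c,[fb(th,27*(1-(th-32)/46),.029+.021*(th-32)/46,-.004) for th in (35,39,43,47,51,55,59,63,67,71,75,78)])
```

```text
12 0, -0.004, 0.001, -0.008, 0.3, -2.1, -0.5, 0, -0.009, 0.001, -0.018, 0.3, -4.5, -0.5, 0, -0.012, 0.001, -0.029, 0.3, -6.8, -0.5, 0, -0.015, 0.001, -0.041, 0.3, -9.2, -0.5, 0, -0.017, 0.002, -0.052, 0.3, -11.5, -0.5, 0, -0.018, 0.002, -0.063, 0.3, -13.9, -0.5, 0, -0.018, 0.002, -0.075, 0.3, -16.2, -0.5, 0, -0.017, 0.002, -0.086, 0.3, -18.6, -0.5, 0, -0.016, 0.002, -0.098, 0.2, -20.9, -0.5, 0, -0.013, 0.002, -0.109, 0.2, -23.3, -0.5, 0, -0.01, 0.002, -0.12, 0.2, -25.6, -0.5, 0, -0.007, 0.002, -0.127, 0.2, -27.4, -0.5
```

{"method": "jog_arm", "body": {
  "increments": [0,-0.004,0,-0.008,0,-2.1,0,0,-0.009,0,-0.018,0,-4.5,0,0,-0.012,0,-0.029,0,-6.8,0,0,-0.015,0,-0.041,0,-9.2,0,0,-0.017,0,-0.052,0,-11.5,0,0,-0.018,0,-0.063,0,-13.9,0,0,-0.018,0,-0.075,0,-16.2,0,0,-0.017,0,-0.086,0,-18.6,0,0,-0.016,0,-0.098,0,-20.9,0,0,-0.013,0,-0.109,0,-23.3,0,0,-0.01,0,-0.12,0,-25.6,0,0,-0.007,0,-0.127,0,-27.4,0]
}}

```text
clock: 17.15
eef_pos: [0.608, 0.0826, 0.2595]
ee_rot: [[0.008, 0.996, -0.094], [0.004, -0.094, -0.996], [-1.0, 0.007, -0.004]]
ft_force: [-0.7, -3.5, 3.1]
grip_width: 0.006
```

Run:
```python
from h import *
from rig import arm
s=arm.read_state();q=RC.T@(s['eef_pos']-C);print(q.round(4),s['ft_force'],s['joints'].round(2))
p,d=arm.read_camera('scene');cv2.imwrite('pics/s5.png',p[:,:,::-1])
c=dict(p=s['eef_pos'],R=s['ee_rot'])
plan(c,[(0.,w([.044,y,z]),tool(0),0) for y,z in zip(np.linspace(q[1]+.015,.26,8),np.r_[np.linspace(q[2],.26,4),[.26]*4])]+[(0.,w([.044,y,.26]),tool(0),0) for y in (.266,.272,.276,.276)])
```

```text
[0.0429 0.1493 0.2595] [-0.67030241 -3.49441641  3.09650451] [0.02 0.31 1.33 0.   1.5  0.11]
12 0, 0, 0.001, -0.015, 0, -0.2, -0.4, 0, 0, 0.001, -0.029, 0, -0.2, -0.4, 0, 0, 0.001, -0.042, 0, -0.2, -0.4, 0, 0, 0.001, -0.056, 0, -0.2, -0.4, 0, 0, 0.001, -0.07, 0, -0.2, -0.4, 0, 0, 0.001, -0.083, 0, -0.2, -0.4, 0, 0, 0.001, -0.097, 0, -0.2, -0.4, 0, 0, 0.001, -0.111, 0, -0.2, -0.4, 0, 0, 0.001, -0.117, 0, -0.2, -0.4, 0, 0, 0.001, -0.123, 0, -0.2, -0.4, 0, 0, 0.001, -0.127, 0, -0.2, -0.4, 0, 0, 0.001, -0.127, 0, -0.2, -0.4
```

View pics/s5.png

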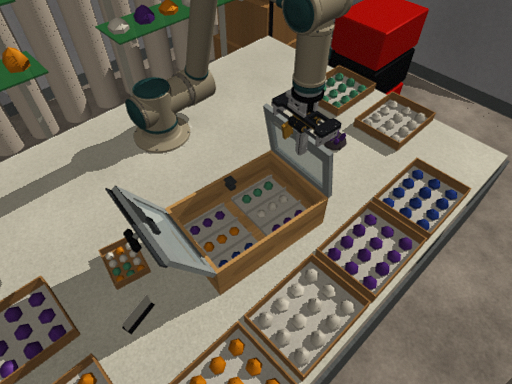

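The scene view shows leaf B nearly upright with the brass tab riding on it at (286,130). Leaf A is still back at (160,230). I'll push B to its stop.

{"method": "jog_arm", "body": {
  "increments": [0,0,0,-0.015,0,0,0,0,0,0,-0.029,0,0,0,0,0,0,-0.042,0,0,0,0,0,0,-0.056,0,0,0,0,0,0,-0.07,0,0,0,0,0,0,-0.083,0,0,0,0,0,0,-0.097,0,0,0,0,0,0,-0.111,0,0,0,0,0,0,-0.117,0,0,0,0,0,0,-0.123,0,0,0,0,0,0,-0.127,0,0,0,0,0,0,-0.127,0,0,0]
}}

```text
clock: 18.4
eef_pos: [0.6186, 0.2007, 0.257]
ee_rot: [[0.0, 0.995, -0.096], [-0.01, -0.096, -0.995], [-1.0, 0.001, 0.01]]
ft_force: [-2.0, -18.6, 0.5]
grip_width: 0.005
```

Run:
```python
from h import *
from rig import arm
s=arm.read_state();q=RC.T@(s['eef_pos']-C);print(s['clock'],q.round(4),s['ft_force'])
```

```text
18.4 [0.0424 0.2679 0.257 ] [ -2.00118375 -18.58963195   0.46860984]
```

{"method": "jog_arm", "body": {
  "increments": [0,0,0,0.02,0,0,0,0,-0.01,-0.01,0.05,0,0,0,0,-0.05,-0.02,0.08,0,0,0,0,-0.09,-0.05,0.11,0,0,0,0,-0.13,-0.09,0.14,0,0,0,0,-0.15,-0.13,0.16,0,0,0,0,-0.16,-0.17,0.18,0,0,0,0,-0.16,-0.2,0.2,0,0,0,0,-0.16,-0.22,0.22,0,0,0,0,-0.16,-0.22,0.22,0,0,0,0,-0.16,-0.22,0.22,0,0,0]
}}

```text
clock: 19.5
eef_pos: [0.3799, 0.0103, 0.4159]
ee_rot: [[0.007, 0.996, -0.094], [0.009, -0.094, -0.996], [-1.0, 0.006, -0.01]]
ft_force: [0.3, -0.6, 0.2]
grip_width: 0.006
```

Run:
```python
from h import *
from rig import arm
s=arm.read_state();print(s['clock'],(RC.T@(s['eef_pos']-C)).round(3),s['ft_force'])
o=[]
for n in('scene','top'):
    p,d=arm.read_camera(n);z=dict(p=p,d=d,**arm.camera_info(n));P=cloud(z);K=(P-C)@RC;o.append(cv2.resize(p,(400,300)))
    for sg in (-1,1):
        g=(d>0)&(K[...,2]>.15)&(K[...,2]<.28)&(sg*K[...,1]>.19)&(sg*K[...,1]<.31)&(K[...,0]>.03)&(K[...,0]<.125)
        q=K[g];m,_=np.polyfit(q[:,2],sg*q[:,1],1);print(n,'AB'[sg>0],len(q),90+np.degrees(np.arctan(m)))
for nm,(u0,u1,v0,v1) in dict(am=(108,142,188,222),tray=(362,406,210,260),card=(382,416,174,198)).items():
    q=P[v0:v1,u0:u1][d[v0:v1,u0:u1]>0];q=q[q[:,2]>.012];print(nm,q.min(0),q.max(0))
cv2.imwrite('pics/end.png',np.hstack(o)[:,:,::-1])
```

```text
19.5 [-0.177  0.056  0.416] [ 0.25783714 -0.6298722   0.18136395]
scene A 704 118.25407862116754
scene B 1506 118.77423816142294
top A 1340 118.80781078124227
top B 1171 118.51762347753125
am [0.44403068 0.38896167 0.01254297] [0.53241651 0.48209827 0.08381309]
tray [ 0.32970099 -0.44978913  0.0120307 ] [ 0.46840322 -0.28836208  0.2968395 ]
card [ 0.49551831 -0.50370639  0.01262286] [ 0.58187223 -0.3273902   0.2966266 ]
```

View pics/end.png

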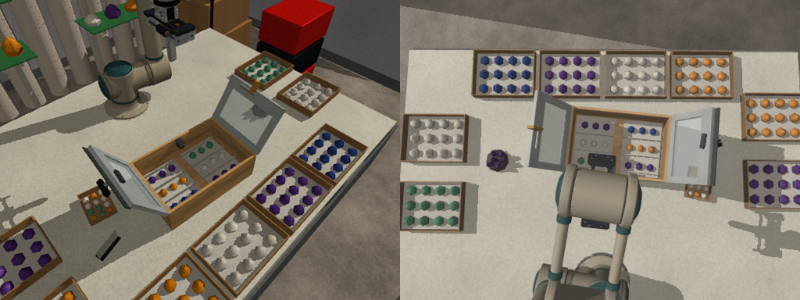

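Run:
```python
from h import *
from rig import arm
for n in('scene3','top3'):
    z=ld(n);K=(cloud(z)-C)@RC;d=z['d']
    g=(d>0)&(K[...,2]>.15)&(K[...,2]<.28)&(-K[...,1]>.19)&(-K[...,1]<.31)&(K[...,0]>.03)&(K[...,0]<.125)
    q=K[g];m,_=np.polyfit(q[:,2],-q[:,1],1);print(n,len(q),90+np.degrees(np.arctan(m)))
```

```text
scene3 712 118.32092093526187
top3 1205 118.87542311251919
```

Leaf A reads the same as when it was pressed on its stop, and B matches it. Handing in.

```bash
python3 -c "
from rig import arm
print(arm.read_state()['clock'],arm.job_done())"
```

```text
the job is handed in; nothing more can be done
19.6 None
```

Both leaves are folded back on their stops, the handle is let go, the gripper is clear, and the job was handed in at 19.6 s of the 72 s allowed.

**What I did**
- **Leaf A:** I turned the T-handle to about 1.46 rad, raised the leaf by it to 56°, let go, and pushed it to its stop from inside.
- **Bolt:** I pushed the tab back to its hard stop, about 122 mm behind the front.
- **Leaf B:** I raised it with the fingers under its meeting edge and pushed it to its stop.

**Last checks**
- **On the stops:** the push force rose to 14 N on A and 19 N on B. Both views then gave A and B the same angle, 118–119°. That is a little under the 120° stop. A read the same while still pressed on its stop, so I put the gap down to bias in the angle fit.
- **Goods around the case:** the amethyst measured unmoved to within a couple of millimetres. Leaf A partly hides the tray and card in the top view, so I couldn't re-measure them; in the scene view they look unmoved.
- **Touching nothing:** the tool force was about zero.

**What went less well:** the first hook under B was only about 4 mm deep, so I set the fingers deeper at about 9° before going on. One automatic angle reading of B, 43–46°, was probably thrown off by the gripper in view. I used the finger geometry instead, which gave about 32°.

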